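Dress the edge of a microscope stage plate with a file

TASK

Take the file from its mat and dress the top edge of the aluminium plate in the vise with three full strokes: each time set the file square across the edge near its nose, press firmly but gently (about 10 N, never 20 N), push it forward, nose first and away from the robot, until the edge has passed the middle of the blade, and lift it off for the return so that it never drags backward. Then lay the file back flat in the middle of its mat without dropping it, and leave everything else where it is.

Things in the scene. Friction and masses are not known exactly. Their poses are not given: they have to be found in the camera images.
- holder: Small grey bench vise on a sprung slide, fixed to the table; base 150 x 120 mm. Origin at the centre of its underside, on the table; x is the filing direction (forward, away from the robot), z up. Its blue jaws (64 x 100 mm, top 68 mm above the table) grip an aluminium plate upright: 4 mm thick, 80 mm wide along y, centred at x = 0, y = 0.
- edge_nominal (a point): Point of the vise base straight in line with the middle of the plate's top edge, 100 mm above the table. The true edge (straight, level, along y) is clamped anywhere from 14 mm lower to 14 mm higher; this is not measured. The jaws stand on a stiff cushion: the plate yields straight down about 1 mm per 5 N pressed on it and springs back.
- glide (a joint): Carriage that bears the jaws and plate, sliding along the vise's x between springs: 0 at rest, positive (m) when dragged forward, about 1 mm per 2 N of drag. It springs back by itself. Negative means that the plate is being dragged backward.
- file_grip (a point): Centre of the flat file's grip, an upright wooden block 60 mm long (x), 22 mm wide (y), 52 mm high on top of the blade. This point is 90 mm behind the nose end, 60 mm ahead of the heel end and 35 mm above the blade's underside; the grip's top is 23 mm higher. x points to the nose (the longer bare end), z up. The loose file, about 0.25 kg, starts flat on the mat, nose away from the robot.
- file_nose (a point): The file's nose: the middle of the blade's front end, at its underside. The blade is dark steel, 150 x 22 x 6 mm (length, width, thickness), its cutting face underneath; the middle of the blade is 75 mm behind the nose.
- mat: White silicone mat for the file, 220 x 140 x 3 mm, fixed; origin at the centre of its underside, on the table.
- mouse: Bystander, to be left alone: computer mouse, black, 100 x 58 x 34 mm, lying between the robot and the screwdriver.
- screwdriver: Bystander, to be left alone: screwdriver, 150 mm, lying between the vise and the mat.
- dish: Bystander, to be left alone: closed round culture dish, 76 mm across, 16 mm high.
- rack: Bystander, to be left alone: yellow tube rack with capped tubes, 90 x 190 x 111 mm.
- slidebox: Bystander, to be left alone: flat slide box, 92 x 172 x 34 mm.
- jar: Bystander, to be left alone: sample jar, 56 mm across, 65 mm high.
Things that resemble listed ones, but are neither listed nor needed, are in the scene too. What is meant by the part that bears file_grip is not blue or purple, and is the smaller of those in its own colour.

How it is judged:
On the way, in this order (a step that is already met when the one before it is completed fails the run):
1. first stroke: the file is pressed on the plate's top edge (more than 5 N) near its nose (the nose 0 to 45 mm past the edge), square to it within 15 degrees (contact force between file and holder above 5 N and x of file_nose in the frame of holder between 0 and 0.045 m and angle between the x axis of file_grip and the x axis of holder, either way round below 0.26 rad), for 0.1 s.
2. first stroke: finished, the nose more than 70 mm past the edge, still pressed (more than 5 N), square, dragging the carriage forward by more than 0.8 mm (contact force between file and holder above 5 N and x of file_nose in the frame of holder above 0.07 m and value of joint glide above 0.0008 m and angle between the x axis of file_grip and the x axis of holder, either way round below 0.26 rad), for 0.08 s.
3. the file is lifted off and brought back, off the plate, to where a stroke begins (contact force between file and holder below 0.05 N and x of file_nose in the frame of holder between -0.06 and 0.045 m), for 0.05 s.
4. second stroke: the file is pressed on the plate's top edge (more than 5 N) near its nose (the nose 0 to 45 mm past the edge), square to it within 15 degrees (all of step 1), for 0.1 s.
5. second stroke: finished, the nose more than 70 mm past the edge, still pressed (more than 5 N), square, dragging the carriage forward by more than 0.8 mm (all of step 2), for 0.08 s.
6. the file is lifted off and brought back, off the plate, to where a stroke begins (all of step 3), for 0.05 s.
7. third stroke: the file is pressed on the plate's top edge (more than 5 N) near its nose (the nose 0 to 45 mm past the edge), square to it within 15 degrees (all of step 4), for 0.1 s.
8. third stroke: finished, the nose more than 70 mm past the edge, still pressed (more than 5 N), square, dragging the carriage forward by more than 0.8 mm (all of step 5), for 0.08 s.
At the end, for the whole second after the job is handed in: The file lies flat on its mat (its grip's centre within 50 mm of the mat's centre along each side, or up to 65 mm towards the mat's -x end; tilt below 0.1 rad), at rest and off the plate, with the vise's carriage back at rest (x of file_grip in the frame of mat between -0.065 and 0.05 m and y of file_grip in the frame of mat between -0.05 and 0.05 m and z of file_grip in the frame of mat below 0.043 m and angle between file_grip's own z axis and vertical below 0.1 rad and linear speed of file below 0.02 m/s and contact force between file and mat above 0.5 N and contact force between file and holder below 0.05 N and value of joint glide below 0.0012 m); the robot touches nothing.
It fails at once if the file is pressed on the plate or vise with more than 20 N (contact force between file and holder above 20 N).
It fails at once if the plate is dragged backward (carriage more than 1.2 mm behind its rest, about 2.4 N) (value of joint glide below -0.0012 m).
It fails at once if the file is dropped (falls faster than 0.5 m/s out of the fingers) (linear speed of file above 0.5 m/s and contact force between the fingers and file below 0.01 N).
It fails at once if a bystander is moved by more than 20 mm (distance of any of mouse, screwdriver, dish, rack, slidebox, jar from where it was at the start of the episode above 0.02 m).
It also fails if it takes over 72 s, if anything falls off the work surface, if the arm or the gripper's body presses on something with over 40 N, if the wrist force passes 120 N, or if a joint passes its speed limit or range.

ROBOT

A 6-joint arm with a two-finger parallel gripper is mounted at the origin on the work surface. World frame = base frame: x ahead of the robot, y to its left, z up, the work surface at z = 0. Lengths are in m, angles in rad, forces in N, time in s.
With the tool pointing down it reaches from about 0.3 to 0.85 m from the base axis. Payload 5.4 kg.
Tool frame: the origin (TCP) lies between the finger pads; the fingertips stand 22 mm ahead of it and the grasp point (between the pads) lies 3 mm ahead of it; z points along the fingers, y is the line along which they close (so a half turn about z gives the same grasp; the last joint's range is limited). The gripper opens to 85 mm and grips with 20 to 120 N. Pads are 22 mm wide; open, the fingers measure 114 mm over their backs; the gripper's body (76 mm by 85 mm) begins 54 mm behind the grasp point. The pads swing forward as they close: fully open they stand 13 mm farther back than shut.
Start: joints at [0.897, 0.158, 1.597, -0, 1.386, -0.21], TCP at [0.257, 0.514, 0.253] pointing down, gripper open.
Joint ranges: [-2.91, 2.91], [-0.94, 2.29], [0.18, 2.7], [-1.29, 4.43], [0.17, 2.64], [-3, 3]. Speed limits (rad/s): [2.57, 2.57, 3.14, 3.14, 3.14, 3.14].

INTERFACE

Orientations are given as a unit quaternion [x, y, z, w].
In Python, from plant import manip gives the robot as it stands. The module is installed in compiled form; this text tells all that it offers.
- The arm moves only by the tool play_rows, never from a script. Its arguments are lists of equal length, an entry for each row: "dp": the shift along the world's x, y, z in mm, a list of three; "rotation": the turn, a rotation vector about the world's x, y, z in rad, a list of three; "claw": the finger opening in mm, from 0 to 85.4. In form: {"dp": [[dx, dy, dz], ...], "rotation": [[rx, ry, rz], ...], "claw": [claw, ...]}. A call has 1 to 12 rows; each row is the pose to reach, as a shift and turn from the pose commanded when the call began; what a row does not reach only later rows make up. A row lasts 1/8 s, in which the tool goes at most 62.5 mm and 10.7 degrees, less where a joint would pass 70% of its speed; a pose out of reach is approached as far as the arm can. A call with a gripper value outside its range is refused whole. The fingers move at their own pace and stop on an object; the grip force is fixed at half the most. Time passes only in rows, so rows that repeat a pose let the fingers close. It gives the time, the measured TCP pose, the force, the opening and the grip force at its end, in the units of the state.
- manip.sense(): the state, without advancing time (a new reading comes with each control period).
- manip.snapshot(name): name is "side" or "top"; returns a dict with "color" (480x640x3 uint8, red, green, blue), "range_z" (480x640 float32, m along the optical axis (not along the pixel's ray), 0 where there is no reading), "fovy" (degrees; the focal length in pixels is half the picture's height over the tangent of half this angle, whatever the lens; pixels are square), "cx", "cy" (the principal point, pixels), "D" ([k1, k2, p1, p2, k3] as OpenCV has them; the pictures are not rectified), "pose" (4x4, takes a point from camera to world coordinates). Camera axes: x right, y down, z forward; pixel columns grow to the right and rows downward; lengths in m; the calibration is good to about 2 mm. A picture is of the moment at which its call begins.
- manip.hand_in(): hands the job in; it is judged then, once.
The state is a dict: "time_s": time; "qpos": joint angles; "joint_velocities": joint speeds; "joint_torque": joint torques, N m; "position": TCP position; "eef_rot": TCP orientation; "contact_force": force on the tool from outside, world axes, zero at the start; "torque": the same for the moment, N m; "grip_width": finger opening in m; "gripper_force": force on a finger pad.
Only numpy, scipy, OpenCV 4.12 (cv2) and the standard library are available. Lean on these libraries where they do the work, as an engineer would, in place of code of your own. Each camera call takes 0.05 s, during which the arm holds its last target. There are 200 camera calls.

## Working session

There is one attempt and no reset: what is moved stays moved. The work goes in short steps, Python scripts to look and compute and a tool call to move; the robot and the scene stay as the last step left them, time stands still between calls to the robot, and variables do not carry over. Pictures are saved under pics/ and viewed, at most 10 in all, crops included, and the job is handed in when it is done.

Besides the shell and the picture viewer there is one more tool, called after "Emit:" in YAML: its name, and indented under it one key for each argument. play_rows: Moves the arm, as the interface text tells. Its arguments: {"type":"object","properties":{"dp":{"type":"array","items":{"type":"array","items":{"type":"number"}}},"rotation":{"type":"array","items":{"type":"array","items":{"type":"number"}}},"claw":{"type":"array","items":{"type":"number"}}},"required":["dp","rotation","claw"]}

```bash
mkdir -p pics; cat > h.py <<'E'
import numpy as np, cv2
from plant import manip
def snap(n):
    s=manip.snapshot(n); f=240/np.tan(np.radians(s['fovy'])/2)
    s['K']=np.array([[f,0,s['cx']],[0,f,s['cy']],[0,0,1.]]); s['D']=np.array(s['D']); s['pose']=np.array(s['pose']); return s
def cloud(s):
    v,u=np.mgrid[0:480,0:640]
    p=cv2.undistortPoints(np.stack([u,v],-1).reshape(-1,1,2).astype(float),s['K'],s['D']).reshape(480,640,2)
    z=s['range_z'].astype(float)
    P=np.dstack([p[...,0]*z,p[...,1]*z,z])@s['pose'][:3,:3].T+s['pose'][:3,3]
    P[z==0]=np.nan; return P
E
python3 - <<'E'
from h import *
for n in('top','side'):
    s=snap(n); cv2.imwrite(f'pics/{n}0.png',s['color'][...,::-1]); np.savez(n+'0.npz',c=s['color'],P=cloud(s),K=s['K'],D=s['D'],pose=s['pose'])
    print(n,s['fovy'],s['pose'][:3].round(3).tolist(),s['D'])
print(manip.sense())
E
```

```text
top 57.136986153798084 [[-0.06, -0.975, 0.215, 0.274], [-0.998, 0.059, -0.012, 0.126], [-0.001, -0.216, -0.976, 1.33]] [-0.03410327  0.          0.          0.          0.        ]
side 50.60608692453133 [[0.982, -0.156, 0.109, 0.403], [-0.189, -0.753, 0.63, -0.699], [-0.016, -0.639, -0.769, 1.075]] [-0.11869153  0.          0.          0.          0.        ]
{'time_s': 0.1, 'qpos': array([ 8.96904533e-01,  1.58979371e-01,  1.59815456e+00,  3.87569049e-05,
        1.38614902e+00, -2.10080028e-01]), 'joint_velocities': array([ 0.0007172 , -0.003522  , -0.00299233,  0.00191866,  0.00097078,
       -0.00011101]), 'joint_torque': array([-8.98224389e-04, -3.96987712e+01, -3.32337570e+01, -2.51377287e-04,
        4.16584255e-03, -2.16624713e-06]), 'position': array([0.25690775, 0.51384926, 0.25239488]), 'eef_rot': array([ 2.29836198e-01,  9.73228959e-01, -7.55785700e-04, -3.78715337e-04]), 'contact_force': array([ 0.05591382, -0.9114594 , -0.36068038]), 'torque': array([0.00695091, 0.01475506, 0.00744477]), 'gripper_force': 0.0, 'grip_width': 0.08567914748983042}
```

View pics/top0.png

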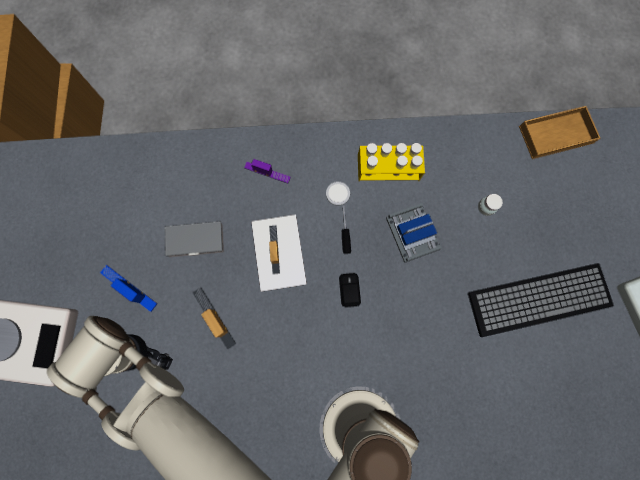

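View pics/side0.png

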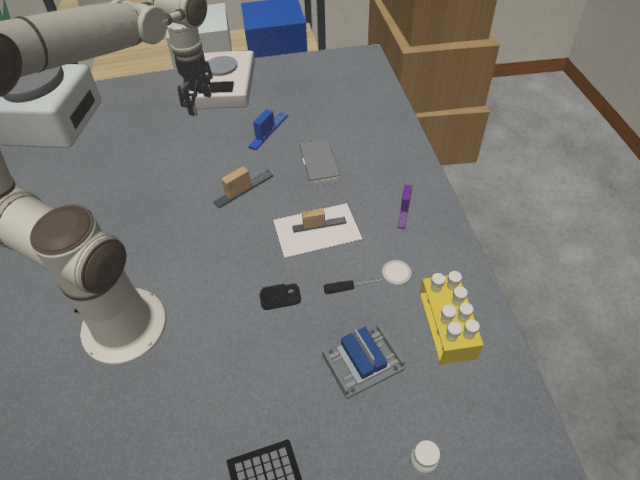

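The top view shows the wanted orange file on the white mat at about (274,250). A larger decoy lies at (215,318) and the vise is at (415,232), with the screwdriver at (346,225) between them. Next I measure these from masks and the depth cloud.

```bash
cat > m.py <<'E'
from h import *
def rect(P2):
    (c,wh,a)=cv2.minAreaRect((P2*1000).astype(np.float32)); return np.round(c,1),np.round(wh,1),round(a,1)
def region(c,P,lo,hi,box):
    hsv=cv2.cvtColor(c,cv2.COLOR_RGB2HSV); m=cv2.inRange(hsv,lo,hi)>0
    b=np.zeros_like(m); b[box[1]:box[3],box[0]:box[2]]=1
    return m&b&np.isfinite(P[...,2])
E
python3 - <<'E'
from m import *
boxes={'top':dict(file=(262,222,288,278),mat=(245,210,312,295),vise=(385,200,445,265)),'side':dict(file=(290,203,350,235),mat=(270,200,365,258),vise=(320,322,408,396))}
for n in('top','side'):
    d=np.load(n+'0.npz'); c,P=d['c'],d['P']; B=boxes[n]
    def rep(name,m,zr):
        m=m&(P[...,2]>zr[0])&(P[...,2]<zr[1]); Q=P[m]
        if len(Q)<6: print(n,name,len(Q));return
        print(n,name,len(Q),'z',np.percentile(Q[:,2],[5,50,95]).round(4),*rect(Q[:,:2]),'mean',(Q.mean(0)*1000).round(1))
    g=region(c,P,(8,90,80),(25,255,255),B['file'])
    rep('grip all',g,(0,.1)); rep('grip top',g,(.054,.075))
    rep('blade',region(c,P,(0,0,0),(180,120,110),B['file']),(0.004,.02))
    rep('mat',region(c,P,(0,0,170),(180,40,255),B['mat']),(-.01,.012))
    rep('jaws top',region(c,P,(100,100,30),(130,255,255),B['vise']),(.06,.075))
    a=region(c,P,(0,0,0),(180,255,255),B['vise'])
    rep('plate',a,(.078,.13)); rep('base',a,(.008,.05))
E
```

```text
top grip all 167 z [0.0336 0.0611 0.0658] [521.7 219.7] [71.5 21.3] 1.4 mean [514.3 218.5  58.1]
top grip top 148 z [0.0566 0.0615 0.066 ] [516.1 219.4] [60.4 21. ] 2.0 mean [514.9 218.9  61.4]
top blade 168 z [0.0059 0.0107 0.0152] [531.7 219.7] [147.5  20.9] 1.4 mean [538.6 219.8  10.7]
top mat 2776 z [-0.0004  0.0037  0.0083] [523.  208.7] [219.8 138.9] 5.3 mean [519.2 206.5   3.8]
top jaws top 632 z [0.064  0.0688 0.0731] [ 555.  -208.2] [ 65.  100.9] 16.5 mean [ 553.7 -206.    68.8]
top plate 59 z [0.0821 0.094  0.0976] [ 555.3 -207.8] [ 5.5 80. ] 15.9 mean [ 554.8 -208.3   91.7]
top base 1232 z [0.0112 0.0229 0.0398] [ 552.9 -212.9] [178. 181.] 82.4 mean [ 548.5 -199.7   24.9]
side grip all 176 z [0.0156 0.0462 0.0625] [517.  216.3] [23. 55.] 87.4 mean [515.9 212.1  42.8]
side grip top 52 z [0.0548 0.06   0.0635] [516.4 217.8] [55.3 21.3] 3.2 mean [513.6 214.4  59.7]
side blade 174 z [0.0054 0.0093 0.0134] [532.3 218. ] [147.4  23.1] 0.8 mean [526.1 215.7   9.4]
side mat 2350 z [-0.0004  0.0034  0.0072] [523.7 210.4] [219.3 146.8] 5.4 mean [520.9 198.2   3.4]
side jaws top 984 z [0.0632 0.0671 0.0704] [ 556.3 -209.2] [64.5 99.9] 16.7 mean [ 555.5 -212.5   67. ]
side plate 129 z [0.0795 0.0903 0.0952] [ 557.  -208.2] [ 6.3 79. ] 17.7 mean [ 557.5 -210.3   88.9]
side base 2194 z [0.0108 0.0226 0.038 ] [ 558.  -208.1] [153.7 121.6] 17.4 mean [ 554.  -222.4   24. ]
```

Heights and sizes check out against those given:

| Item | Position (mm) | Yaw |
|---|---|---|
| File grip | (516.5, 219) | 1.5° |
| Mat | (523, 209) | 5.3° |
| Vise | (556, -208.5) | 16.7° |
| Plate edge | z about 95 | – |

I'll grip the block across its 60 mm length, because that is stiff in pitch.

Emit:
play_rows:
  dp:
    - [26, -30, 0]
    - [56, -64, -10]
    - [86, -98, -22]
    - [118, -134, -36]
    - [150, -170, -50]
    - [182, -207, -64]
    - [212, -241, -78]
    - [240, -273, -92]
    - [256, -291, -100]
    - [259, -295, -102]
    - [259, -295, -102]
  rotation:
    - [0, 0, -0.12]
    - [0, 0, -0.24]
    - [0, 0, -0.36]
    - [0, 0, -0.48]
    - [0, 0, -0.6]
    - [0, 0, -0.72]
    - [0, 0, -0.84]
    - [0, 0, -0.96]
    - [0, 0, -1.05]
    - [0, 0, -1.08]
    - [0, 0, -1.08]
  claw: [85, 85, 85, 85, 85, 85, 85, 85, 85, 85, 85]

```text
time_s: 1.48
position: [0.5157, 0.2196, 0.1511]
eef_rot: [0.697, 0.717, -0.0, -0.0]
contact_force: [1.0, 0.1, -0.1]
grip_width: 0.0848
gripper_force: 0.0
```

```bash
python3 - <<'E'
from h import *
from scipy.spatial.transform import Rotation as R
s=manip.sense(); print(s['time_s'],s['position'],s['contact_force'],s['qpos'].round(2)); print(R.from_quat(s['eef_rot']).as_matrix().round(3))
E
```

```text
1.475 [0.51572331 0.2195526  0.1511222 ] [ 1.04868192  0.10708153 -0.14837782] [0.19 0.22 1.74 0.   1.19 0.16]
[[-0.028  1.    -0.001]
 [ 1.     0.028  0.   ]
 [ 0.    -0.001 -1.   ]]
```

Emit:
play_rows:
  dp:
    - [0, -0.5, -35]
    - [0, -0.5, -70]
    - [0, -0.5, -95]
    - [0, -0.5, -108]
    - [0, -0.5, -113]
    - [0, -0.5, -113]
    - [0, -0.5, -113]
    - [0, -0.5, -113]
    - [0, -0.5, -113]
    - [0, -0.5, -113]
    - [0, -0.5, -113]
    - [0, -0.5, -113]
  rotation:
    - [0, 0, 0]
    - [0, 0, 0]
    - [0, 0, 0]
    - [0, 0, 0]
    - [0, 0, 0]
    - [0, 0, 0]
    - [0, 0, 0]
    - [0, 0, 0]
    - [0, 0, 0]
    - [0, 0, 0]
    - [0, 0, 0]
    - [0, 0, 0]
  claw: [85, 85, 85, 85, 85, 85, 50, 50, 50, 50, 50, 50]

```text
time_s: 2.98
position: [0.5172, 0.2189, 0.0395]
eef_rot: [0.697, 0.717, 0.001, 0.001]
contact_force: [-1.0, 0.0, 6.2]
grip_width: 0.0596
gripper_force: 66.0
```

Emit:
play_rows:
  dp:
    - [0, 0, 3]
    - [0, 0, 12]
    - [0, 0, 30]
    - [0, 0, 60]
    - [0, 0, 100]
    - [0, 0, 130]
    - [0, 0, 142]
    - [0, 0, 142]
    - [0, 0, 142]
  rotation:
    - [0, 0, 0]
    - [0, 0, 0]
    - [0, 0, 0]
    - [0, 0, 0]
    - [0, 0, 0]
    - [0, 0, 0]
    - [0, 0, 0]
    - [0, 0, 0]
    - [0, 0, 0]
  claw: [50, 50, 50, 50, 50, 50, 50, 50, 50]

```text
time_s: 4.1
position: [0.5152, 0.2185, 0.1787]
eef_rot: [0.698, 0.717, -0.001, -0.001]
contact_force: [-0.8, -0.6, -3.5]
grip_width: 0.0595
gripper_force: 65.4
```

```bash
python3 - <<'E'
from h import *
s=snap('side'); cv2.imwrite('pics/side1.png',cv2.resize(s['color'][140:300,230:440,::-1],None,fx=3.5,fy=3.5)); P=cloud(s); np.savez('side1.npz',c=s['color'],P=P)
c=s['color'];t=manip.sense();print(t['position'],t['contact_force'])
E
```

```text
[0.51513254 0.21851582 0.17849552] [-0.29584262 -0.62336558 -3.45014905]
```

View pics/side1.png

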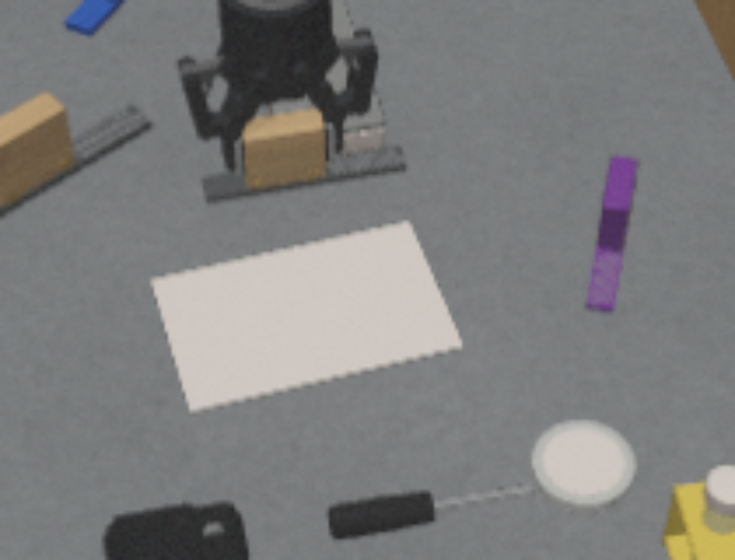

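The file is held level, with the blade at crop (205,190)–(405,158). I'll check tilt, height and yaw from depth.

```bash
python3 - <<'E'
from m import *
d=np.load('side1.npz'); c,P=d['c'],d['P']
Z=P[...,2]; b=np.zeros(Z.shape,bool); b[180:200,284:350]=1
m=b&(Z>.125)&(Z<.156); Q=P[m]; print(len(Q),rect(Q[:,:2]),np.percentile(Q[:,2],[5,50,95]))
print('z slope',np.polyfit(Q[:,0],Q[:,2],1))
for x in(.46,.48,.55,.57,.59):
    q=Q[abs(Q[:,0]-x)<.01]; print(x,len(q),q[:,2].mean(),q[:,1].mean())
g=region(c,P,(8,90,80),(25,255,255),(290,165,335,198));Q=P[g];print('grip',rect(Q[:,:2]),Q[:,2].min(),Q[:,2].max())
E
```

```text
337 (array([531.7, 220.7]), array([150.7,  28.1]), 2.6) [0.14333084 0.1479284  0.15341691]
z slope [-0.00773245  0.1521254 ]
0.46 42 0.14826850324624657 0.21754110855202477
0.48 50 0.14790485001062617 0.21615008541610561
0.55 41 0.14750239666818243 0.21650072105973975
0.57 57 0.14757003148635667 0.22049733150100118
0.59 61 0.14763287429672947 0.22087084802139578
grip (array([516.3, 216.9]), array([58.8, 25.1]), 2.4) 0.14938443864676154 0.20298914142601931
```

Emit:
play_rows:
  dp:
    - [0, -20, 0]
    - [-2, -60, 0]
    - [-4, -105, 0]
    - [-6, -155, 0]
    - [-8, -205, 0]
    - [-10, -255, 0]
    - [-12, -305, 0]
    - [-15, -355, 0]
    - [-17, -400, 0]
    - [-19, -432, 0]
    - [-19.5, -445, 0]
    - [-19.5, -445, 0]
  rotation:
    - [0, 0, 0]
    - [0, 0, 0.03]
    - [0, 0, 0.06]
    - [0, 0, 0.09]
    - [0, 0, 0.12]
    - [0, 0, 0.15]
    - [0, 0, 0.18]
    - [0, 0, 0.21]
    - [0, 0, 0.24]
    - [0, 0, 0.267]
    - [0, 0, 0.267]
    - [0, 0, 0.267]
  claw: [50, 50, 50, 50, 50, 50, 50, 50, 50, 50, 50, 50]

```text
time_s: 5.65
position: [0.4962, -0.2267, 0.1798]
eef_rot: [0.597, 0.803, 0.0, -0.001]
contact_force: [0.2, -0.3, -2.1]
grip_width: 0.0597
gripper_force: 65.3
```

Emit:
play_rows:
  dp:
    - [0, 0, -12]
    - [0, 0, -22]
    - [0, 0, -26]
    - [0, 0, -26]
  rotation:
    - [0, 0, 0]
    - [0, 0, 0]
    - [0, 0, 0]
    - [0, 0, 0]
  claw: [50, 50, 50, 50]

```text
time_s: 6.15
position: [0.4965, -0.2257, 0.1537]
eef_rot: [0.596, 0.803, 0.0, -0.001]
contact_force: [-0.2, -0.2, -2.3]
grip_width: 0.0595
gripper_force: 65.3
```

```bash
python3 - <<'E'
from m import *
s=snap('side'); P=cloud(s); c=s['color']; np.savez('side2.npz',c=c,P=P)
cv2.imwrite('pics/side2.png',cv2.resize(c[250:410,270:480,::-1],None,fx=3.5,fy=3.5))
t=manip.sense();print(t['position'],t['eef_rot'],t['contact_force'],t['qpos'].round(2))
E
```

```text
[ 0.49679021 -0.22600638  0.15420324] [ 5.95742551e-01  8.03175450e-01 -3.17594328e-07 -9.71924130e-05] [-0.16292382  0.62365937 -1.41264521] [-0.65  0.18  1.78 -0.    1.18 -0.94]
```

View pics/side2.png

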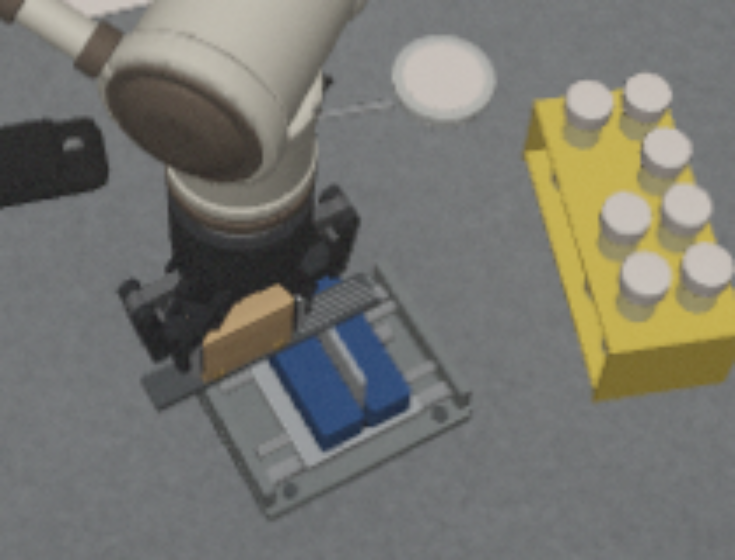

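The file is over the plate, square and still clear of it. Its nose overhangs the edge as planned. I'll probe down gently.

Emit:
play_rows:
  dp:
    - [0, 0, -8]
    - [0, 0, -14]
    - [0, 0, -17]
    - [0, 0, -17]
  rotation:
    - [0, 0, 0]
    - [0, 0, 0]
    - [0, 0, 0]
    - [0, 0, 0]
  claw: [50, 50, 50, 50]

```text
time_s: 6.7
position: [0.4965, -0.2261, 0.1369]
eef_rot: [0.596, 0.803, 0.0, -0.0]
contact_force: [0.2, 1.3, -2.3]
grip_width: 0.0595
gripper_force: 65.3
```

Emit:
play_rows:
  dp:
    - [0, 0, -1]
    - [0, 0, -2]
    - [0, 0, -2]
  rotation:
    - [0, 0, 0]
    - [0, 0, 0]
    - [0, 0, 0]
  claw: [50, 50, 50]

```text
time_s: 7.08
position: [0.4967, -0.2263, 0.1353]
eef_rot: [0.596, 0.803, -0.0, 0.0]
contact_force: [-0.6, -0.1, -2.5]
grip_width: 0.0596
gripper_force: 65.3
```

Emit:
play_rows:
  dp:
    - [0, 0, -1]
    - [0, 0, -1.5]
    - [0, 0, -1.5]
  rotation:
    - [0, 0, 0]
    - [0, 0, 0]
    - [0, 0, 0]
  claw: [50, 50, 50]

```text
time_s: 7.45
position: [0.4967, -0.2262, 0.1337]
eef_rot: [0.596, 0.803, -0.0, -0.0]
contact_force: [0.7, 0.0, -2.1]
grip_width: 0.0597
gripper_force: 65.3
```

Emit:
play_rows:
  dp:
    - [0, 0, -1]
    - [0, 0, -1]
    - [0, 0, -1]
  rotation:
    - [0, 0, 0]
    - [0, 0, 0]
    - [0, 0, 0]
  claw: [50, 50, 50]

```text
time_s: 7.82
position: [0.4967, -0.2263, 0.1328]
eef_rot: [0.596, 0.803, -0.0, -0.0]
contact_force: [0.4, -1.0, -3.3]
grip_width: 0.0591
gripper_force: 65.3
```

Emit:
play_rows:
  dp:
    - [0, 0, -1]
    - [0, 0, -1]
    - [0, 0, -1]
  rotation:
    - [0, 0, 0]
    - [0, 0, 0]
    - [0, 0, 0]
  claw: [50, 50, 50]

```text
time_s: 8.2
position: [0.4967, -0.2263, 0.1318]
eef_rot: [0.596, 0.803, -0.0, -0.0]
contact_force: [-0.2, 0.5, -2.7]
grip_width: 0.0598
gripper_force: 65.3
```

Emit:
play_rows:
  dp:
    - [0, 0, -1]
    - [0, 0, -1]
    - [0, 0, -1]
  rotation:
    - [0, 0, 0]
    - [0, 0, 0]
    - [0, 0, 0]
  claw: [50, 50, 50]

```text
time_s: 8.57
position: [0.4967, -0.2263, 0.1308]
eef_rot: [0.596, 0.803, -0.0, -0.0]
contact_force: [-0.3, -0.5, -1.8]
grip_width: 0.0596
gripper_force: 65.3
```

Emit:
play_rows:
  dp:
    - [0, 0, -1]
    - [0, 0, -1]
    - [0, 0, -1]
  rotation:
    - [0, 0, 0]
    - [0, 0, 0]
    - [0, 0, 0]
  claw: [50, 50, 50]

```text
time_s: 8.95
position: [0.4968, -0.2263, 0.1299]
eef_rot: [0.596, 0.803, 0.0, 0.0]
contact_force: [0.2, -0.5, -1.8]
grip_width: 0.0596
gripper_force: 65.4
```

Emit:
play_rows:
  dp:
    - [0, 0, -1]
    - [0, 0, -1]
    - [0, 0, -1]
  rotation:
    - [0, 0, 0]
    - [0, 0, 0]
    - [0, 0, 0]
  claw: [50, 50, 50]

```text
time_s: 9.32
position: [0.497, -0.2263, 0.1292]
eef_rot: [0.596, 0.803, 0.0, 0.0]
contact_force: [-0.7, 0.8, 0.6]
grip_width: 0.0593
gripper_force: 65.6
```

Emit:
play_rows:
  dp:
    - [0, 0, -1]
    - [0, 0, -1]
    - [0, 0, -1]
  rotation:
    - [0, 0, 0]
    - [0, 0, 0]
    - [0, 0, 0]
  claw: [50, 50, 50]

```text
time_s: 9.7
position: [0.4971, -0.2264, 0.1283]
eef_rot: [0.596, 0.803, 0.0, 0.0]
contact_force: [-1.4, 1.5, 5.4]
grip_width: 0.0596
gripper_force: 66.0
```

Emit:
play_rows:
  dp:
    - [0, 0, -0.5]
    - [0, 0, -0.5]
    - [2.9, 0.9, -0.5]
    - [7.7, 2.3, -0.5]
    - [12.4, 3.8, -0.5]
    - [17.2, 5.2, -0.5]
    - [19.1, 5.8, -0.5]
  rotation:
    - [0, 0, 0]
    - [0, 0, 0]
    - [0, 0, 0]
    - [0, 0, 0]
    - [0, 0, 0]
    - [0, 0, 0]
    - [0, 0, 0]
  claw: [50, 50, 50, 50, 50, 50, 50]

```text
time_s: 10.58
position: [0.5156, -0.2215, 0.1279]
eef_rot: [0.596, 0.803, -0.001, 0.0]
contact_force: [-5.3, -1.7, 7.7]
grip_width: 0.0597
gripper_force: 66.2
```

Emit:
play_rows:
  dp:
    - [3.8, 1.2, 0]
    - [8.6, 2.6, 0]
    - [14.4, 4.4, 0]
    - [20.1, 6.1, 0]
    - [25.8, 7.9, 0]
    - [31.6, 9.6, 0]
    - [36.4, 11.1, 0]
    - [38.3, 11.6, 0]
    - [38.3, 11.6, 0]
  rotation:
    - [0, 0, 0]
    - [0, 0, 0]
    - [0, 0, 0]
    - [0, 0, 0]
    - [0, 0, 0]
    - [0, 0, 0]
    - [0, 0, 0]
    - [0, 0, 0]
    - [0, 0, 0]
  claw: [50, 50, 50, 50, 50, 50, 50, 50, 50]

```text
time_s: 11.7
position: [0.5536, -0.2099, 0.1278]
eef_rot: [0.596, 0.803, -0.001, -0.0]
contact_force: [-4.4, -1.0, 7.1]
grip_width: 0.0594
gripper_force: 66.1
```

Emit:
play_rows:
  dp:
    - [0.5, 0.1, 4]
    - [0.5, 0.1, 12]
    - [-8, -2.4, 15]
    - [-25, -7.6, 15]
    - [-42, -12.8, 15]
    - [-55, -16.7, 14]
    - [-57.4, -17.4, 10]
    - [-57.4, -17.4, 6]
    - [-57.4, -17.4, 4]
    - [-57.4, -17.4, 4]
  rotation:
    - [0, 0, 0]
    - [0, 0, 0]
    - [0, 0, 0]
    - [0, 0, 0]
    - [0, 0, 0]
    - [0, 0, 0]
    - [0, 0, 0]
    - [0, 0, 0]
    - [0, 0, 0]
    - [0, 0, 0]
  claw: [50, 50, 50, 50, 50, 50, 50, 50, 50, 50]

```text
time_s: 12.95
position: [0.4969, -0.226, 0.131]
eef_rot: [0.596, 0.803, 0.0, -0.0]
contact_force: [0.3, -0.5, -1.8]
grip_width: 0.0595
gripper_force: 65.5
```

Emit:
play_rows:
  dp:
    - [0, 0, -1]
    - [0, 0, -2]
    - [0, 0, -3]
    - [0, 0, -3.5]
    - [0, 0, -3.5]
  rotation:
    - [0, 0, 0]
    - [0, 0, 0]
    - [0, 0, 0]
    - [0, 0, 0]
    - [0, 0, 0]
  claw: [50, 50, 50, 50, 50]

```text
time_s: 13.58
position: [0.4972, -0.2264, 0.1285]
eef_rot: [0.596, 0.803, 0.0, 0.001]
contact_force: [-1.1, 1.7, 4.5]
grip_width: 0.0595
gripper_force: 65.9
```

Contact has repeated as before, so I'll run the second stroke.

Emit:
play_rows:
  dp:
    - [0, 0, -0.6]
    - [0, 0, -0.6]
    - [2.9, 0.9, -0.6]
    - [7.7, 2.3, -0.6]
    - [12.4, 3.8, -0.6]
    - [17.2, 5.2, -0.6]
    - [22, 6.7, -0.6]
    - [26.8, 8.1, -0.6]
    - [32.5, 9.9, -0.6]
  rotation:
    - [0, 0, 0]
    - [0, 0, 0]
    - [0, 0, 0]
    - [0, 0, 0]
    - [0, 0, 0]
    - [0, 0, 0]
    - [0, 0, 0]
    - [0, 0, 0]
    - [0, 0, 0]
  claw: [50, 50, 50, 50, 50, 50, 50, 50, 50]

```text
time_s: 14.7
position: [0.529, -0.2176, 0.128]
eef_rot: [0.596, 0.803, -0.001, 0.0]
contact_force: [-5.2, -2.3, 7.8]
grip_width: 0.0594
gripper_force: 66.1
```

Emit:
play_rows:
  dp:
    - [5.7, 1.7, 0]
    - [11.5, 3.5, 0]
    - [17.2, 5.2, 0]
    - [22, 6.7, 0]
    - [24.9, 7.5, 0]
    - [24.9, 7.5, 0]
  rotation:
    - [0, 0, 0]
    - [0, 0, 0]
    - [0, 0, 0]
    - [0, 0, 0]
    - [0, 0, 0]
    - [0, 0, 0]
  claw: [50, 50, 50, 50, 50, 50]

```text
time_s: 15.45
position: [0.5539, -0.21, 0.128]
eef_rot: [0.596, 0.803, -0.001, 0.0]
contact_force: [-2.5, -2.1, 6.4]
grip_width: 0.0596
gripper_force: 66.1
```

Emit:
play_rows:
  dp:
    - [0.5, 0.1, 4]
    - [0.5, 0.1, 12]
    - [-8, -2.4, 15]
    - [-25, -7.6, 15]
    - [-42, -12.8, 15]
    - [-55, -16.7, 14]
    - [-57.4, -17.4, 10]
    - [-57.4, -17.4, 6]
    - [-57.4, -17.4, 4]
    - [-57.4, -17.4, 4]
  rotation:
    - [0, 0, 0]
    - [0, 0, 0]
    - [0, 0, 0]
    - [0, 0, 0]
    - [0, 0, 0]
    - [0, 0, 0]
    - [0, 0, 0]
    - [0, 0, 0]
    - [0, 0, 0]
    - [0, 0, 0]
  claw: [50, 50, 50, 50, 50, 50, 50, 50, 50, 50]

```text
time_s: 16.7
position: [0.4969, -0.226, 0.1309]
eef_rot: [0.596, 0.803, 0.0, -0.0]
contact_force: [0.3, -0.5, -2.8]
grip_width: 0.0596
gripper_force: 65.5
```

Emit:
play_rows:
  dp:
    - [0, 0, -1]
    - [0, 0, -2]
    - [0, 0, -3]
    - [0, 0, -3.5]
    - [0, 0, -3.5]
  rotation:
    - [0, 0, 0]
    - [0, 0, 0]
    - [0, 0, 0]
    - [0, 0, 0]
    - [0, 0, 0]
  claw: [50, 50, 50, 50, 50]

```text
time_s: 17.32
position: [0.4972, -0.2264, 0.1284]
eef_rot: [0.596, 0.803, 0.0, 0.001]
contact_force: [-0.4, 2.0, 5.2]
grip_width: 0.0598
gripper_force: 65.9
```

Emit:
play_rows:
  dp:
    - [0, 0, -0.6]
    - [0, 0, -0.6]
    - [2.9, 0.9, -0.6]
    - [7.7, 2.3, -0.6]
    - [12.4, 3.8, -0.6]
    - [17.2, 5.2, -0.6]
    - [22, 6.7, -0.6]
    - [26.8, 8.1, -0.6]
    - [32.5, 9.9, -0.6]
  rotation:
    - [0, 0, 0]
    - [0, 0, 0]
    - [0, 0, 0]
    - [0, 0, 0]
    - [0, 0, 0]
    - [0, 0, 0]
    - [0, 0, 0]
    - [0, 0, 0]
    - [0, 0, 0]
  claw: [50, 50, 50, 50, 50, 50, 50, 50, 50]

```text
time_s: 18.45
position: [0.529, -0.2176, 0.128]
eef_rot: [0.596, 0.803, -0.001, 0.0]
contact_force: [-4.8, -1.4, 6.6]
grip_width: 0.0593
gripper_force: 66.1
```

Emit:
play_rows:
  dp:
    - [5.7, 1.7, 0]
    - [11.5, 3.5, 0]
    - [17.2, 5.2, 0]
    - [22, 6.7, 0]
    - [24.9, 7.5, 0]
    - [25.4, 7.6, 0]
  rotation:
    - [0, 0, 0]
    - [0, 0, 0]
    - [0, 0, 0]
    - [0, 0, 0]
    - [0, 0, 0]
    - [0, 0, 0]
  claw: [50, 50, 50, 50, 50, 50]

```text
time_s: 19.2
position: [0.5542, -0.2099, 0.1279]
eef_rot: [0.596, 0.803, -0.001, 0.0]
contact_force: [-5.5, -1.7, 7.3]
grip_width: 0.0594
gripper_force: 66.1
```

Emit:
play_rows:
  dp:
    - [0.5, 0.1, 4]
    - [0.5, 0.1, 14]
    - [0.5, 0.1, 32]
    - [0.5, 0.1, 46]
    - [0.5, 0.1, 50]
    - [0.5, 0.1, 50]
  rotation:
    - [0, 0, 0]
    - [0, 0, 0]
    - [0, 0, 0]
    - [0, 0, 0]
    - [0, 0, 0]
    - [0, 0, 0]
  claw: [50, 50, 50, 50, 50, 50]

```text
time_s: 19.95
position: [0.5553, -0.2087, 0.1775]
eef_rot: [0.596, 0.803, 0.0, 0.0]
contact_force: [0.2, 0.5, -2.5]
grip_width: 0.0596
gripper_force: 65.4
```

Emit:
play_rows:
  dp:
    - [-6, 20, 0]
    - [-14, 60, 0]
    - [-20, 105, 0]
    - [-26, 155, 0]
    - [-30, 205, 0]
    - [-33, 255, 0]
    - [-35, 305, 0]
    - [-36, 350, 0]
    - [-37, 390, 0]
    - [-37, 412, 0]
    - [-37, 419, 0]
    - [-37, 419, 0]
  rotation:
    - [0, 0, 0]
    - [0, 0, -0.03]
    - [0, 0, -0.06]
    - [0, 0, -0.09]
    - [0, 0, -0.12]
    - [0, 0, -0.15]
    - [0, 0, -0.18]
    - [0, 0, -0.2]
    - [0, 0, -0.2]
    - [0, 0, -0.2]
    - [0, 0, -0.2]
    - [0, 0, -0.2]
  claw: [50, 50, 50, 50, 50, 50, 50, 50, 50, 50, 50, 50]

```text
time_s: 21.45
position: [0.5174, 0.2104, 0.1766]
eef_rot: [0.673, 0.74, -0.001, -0.0]
contact_force: [0.7, -0.1, -2.5]
grip_width: 0.0593
gripper_force: 65.3
```

Emit:
play_rows:
  dp:
    - [0, 0, -20]
    - [0, 0, -50]
    - [0, 0, -85]
    - [0, 0, -110]
    - [0, 0, -124]
    - [0, 0, -130]
    - [0, 0, -133]
    - [0, 0, -133]
  rotation:
    - [0, 0, 0]
    - [0, 0, 0]
    - [0, 0, 0]
    - [0, 0, 0]
    - [0, 0, 0]
    - [0, 0, 0]
    - [0, 0, 0]
    - [0, 0, 0]
  claw: [50, 50, 50, 50, 50, 50, 50, 50]

```text
time_s: 22.45
position: [0.5188, 0.2104, 0.0449]
eef_rot: [0.673, 0.74, 0.001, 0.0]
contact_force: [-0.0, 0.1, -2.0]
grip_width: 0.0596
gripper_force: 65.3
```

Emit:
play_rows:
  dp:
    - [0, 0, -2]
    - [0, 0, -4]
    - [0, 0, -4.5]
    - [0, 0, -4.5]
  rotation:
    - [0, 0, 0]
    - [0, 0, 0]
    - [0, 0, 0]
    - [0, 0, 0]
  claw: [50, 50, 50, 50]

```text
time_s: 22.95
position: [0.5182, 0.2104, 0.0397]
eef_rot: [0.673, 0.74, 0.0, 0.0]
contact_force: [0.7, -0.6, -1.6]
grip_width: 0.0594
gripper_force: 65.1
```

Emit:
play_rows:
  dp:
    - [0, 0, -0.7]
    - [0, 0, -0.7]
    - [0, 0, -0.7]
  rotation:
    - [0, 0, 0]
    - [0, 0, 0]
    - [0, 0, 0]
  claw: [50, 50, 50]

```text
time_s: 23.32
position: [0.5184, 0.2104, 0.0395]
eef_rot: [0.673, 0.74, 0.0, 0.0]
contact_force: [-4.6, -1.6, 5.8]
grip_width: 0.0595
gripper_force: 66.1
```

Emit:
play_rows:
  dp:
    - [0, 0, 0]
    - [0, 0, 0]
    - [0, 0, 0]
    - [0, 0, 0]
    - [0, 0, 0]
    - [0, 0, 5]
    - [0, 0, 20]
    - [0, 0, 50]
    - [0, 0, 90]
    - [0, 0, 120]
    - [0, 0, 130]
    - [0, 0, 130]
  rotation:
    - [0, 0, 0]
    - [0, 0, 0]
    - [0, 0, 0]
    - [0, 0, 0]
    - [0, 0, 0]
    - [0, 0, 0]
    - [0, 0, 0]
    - [0, 0, 0]
    - [0, 0, 0]
    - [0, 0, 0]
    - [0, 0, 0]
    - [0, 0, 0]
  claw: [64, 70, 78, 85, 85, 85, 85, 85, 85, 85, 85, 85]

```text
time_s: 24.82
position: [0.5184, 0.2104, 0.1695]
eef_rot: [0.673, 0.74, 0.001, 0.0]
contact_force: [-0.5, 0.2, 0.5]
grip_width: 0.0848
gripper_force: 0.0
```

```bash
python3 - <<'E'
from h import *
s=snap('side'); cv2.imwrite('pics/side3.png',s['color'][...,::-1]); t=manip.sense(); print(t['time_s'],t['position'],t['contact_force'])
E
```

```text
24.875 [0.51766288 0.21024678 0.16823454] [-0.25570011 -0.01991839 -0.0701191 ]
```

View pics/side3.png

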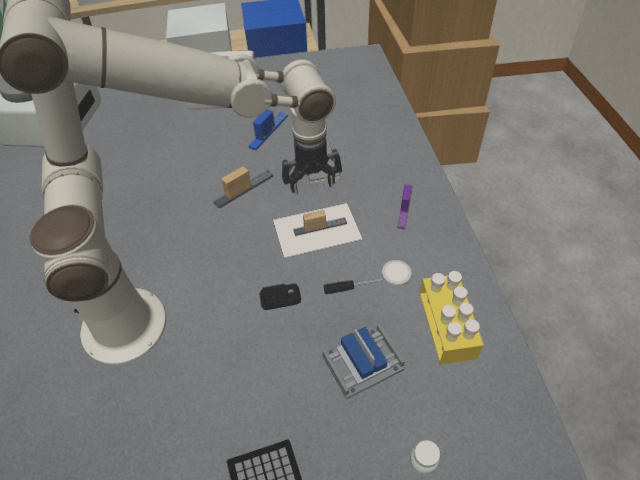

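The file lies flat in the middle of the mat at about (318,225), nothing else has moved, and the gripper is clear.

```bash
python3 -c "
from plant import manip; print(manip.hand_in())"
```

```text
the job is handed in; nothing more can be done
None
```

I made three strokes on the plate's edge at about 10 N, lifting the file off for each return, laid it back flat in the middle of its mat, and handed the job in after about 25 s; the result was not reported.

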